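# Line up the reagent bottles by height beside the staining trough

### The job

Line up the four amber reagent bottles on the tray in order of height, one upright on each grey pad: the shortest on the pad next to the steel staining trough, rising to the tallest at the far end, so that nothing tall stands in the way of the slides. They are glass: set each one down without dropping it or tipping it over, wholly inside its pad, and leave the rack of sample tubes where it stands.

Things in the scene. Friction and masses are not known exactly. Their poses are not given: they have to be found in the camera images.
- bottle_a: Amber glass reagent bottle with a white screw cap, loose, second tallest of the four: 100 mm tall overall, straight round body 46 mm in diameter up to 74 mm, then a short shoulder and a cap 33 mm in diameter, 16 mm tall. About 170 g. Origin at the centre of its underside, z up along the bottle. Starts standing upright on the bench.
- bottle_b: Amber glass reagent bottle with a white screw cap, loose, shortest and widest of the four: 60 mm tall overall, straight round body 48 mm in diameter up to 34 mm, then a short shoulder and a cap 35 mm in diameter, 16 mm tall. About 100 g. Origin at the centre of its underside, z up along the bottle. Starts standing upright on the bench.
- bottle_c: Amber glass reagent bottle with a white screw cap, loose, tallest of the four: 125 mm tall overall, straight round body 42 mm in diameter up to 99 mm, then a short shoulder and a cap 30 mm in diameter, 16 mm tall. About 180 g. Origin at the centre of its underside, z up along the bottle. Starts standing upright on the bench.
- bottle_d: Amber glass reagent bottle with a white screw cap, loose, second shortest and narrowest of the four: 80 mm tall overall, straight round body 40 mm in diameter up to 54 mm, then a short shoulder and a cap 29 mm in diameter, 16 mm tall. About 110 g. Origin at the centre of its underside, z up along the bottle. Starts standing upright on the bench.
- pad_1: Round grey pad, 64 mm in diameter, one of four alike in a straight row 80 mm apart on a fixed flat aluminium tray (74 x 330 mm, 6 mm thick); this one is an end pad, next to pad_2. Fixed; the pad is 2 mm thick and its top lies 8 mm above the bench. Origin at the centre of the pad's underside (6 mm above the bench); y runs along the row from pad_1 to pad_4, x across it.
- pad_2: Round grey pad, 64 mm in diameter, one of four alike in a straight row 80 mm apart on a fixed flat aluminium tray (74 x 330 mm, 6 mm thick); this one is between pad_1 and pad_3. Fixed; the pad is 2 mm thick and its top lies 8 mm above the bench. Origin at the centre of the pad's underside (6 mm above the bench); y runs along the row from pad_1 to pad_4, x across it.
- pad_3: Round grey pad, 64 mm in diameter, one of four alike in a straight row 80 mm apart on a fixed flat aluminium tray (74 x 330 mm, 6 mm thick); this one is between pad_2 and pad_4. Fixed; the pad is 2 mm thick and its top lies 8 mm above the bench. Origin at the centre of the pad's underside (6 mm above the bench); y runs along the row from pad_1 to pad_4, x across it.
- pad_4: Round grey pad, 64 mm in diameter, one of four alike in a straight row 80 mm apart on a fixed flat aluminium tray (74 x 330 mm, 6 mm thick); this one is the other end pad, next to pad_3. Fixed; the pad is 2 mm thick and its top lies 8 mm above the bench. Origin at the centre of the pad's underside (6 mm above the bench); y runs along the row from pad_1 to pad_4, x across it.
- trough: Small open steel staining trough, 80 x 80 mm, 58 mm high with the glass slides standing in it, fixed on the bench just beyond one end of the row of pads, 230 mm from the middle of the row (a stack of round petri dishes stands at the other end). It can be at either end. Origin at the centre of its underside.
- rack: White sample-tube rack, 125 mm (its x) x 45 mm (y), with twelve purple-capped tubes, 93 mm high over all, loose, 700 g, standing among the bottles. Origin at the centre of its underside. Must stay where it is.
There are look-alikes about, which are no part of the job. Leave any purple look-alike of the bottle_b alone.

How it is judged (in metres and radians):
At the end, for the whole second after the job is handed in: Counted from the end of the row nearest the trough, the 60, 80, 100 and 125 mm bottles stand in this order on the four pads, each within 13 mm of its pad's centre, standing on the pad, upright (within 0.1 rad), released and at rest (((y of trough in the frame of pad_2 above 0 m and horizontal distance between bottle_b and pad_4 below 0.013 m and z of bottle_b in the frame of pad_4 between -0.001 and 0.006 m and horizontal distance between bottle_d and pad_3 below 0.013 m and z of bottle_d in the frame of pad_3 between -0.001 and 0.006 m and horizontal distance between bottle_a and pad_2 below 0.013 m and z of bottle_a in the frame of pad_2 between -0.001 and 0.006 m and horizontal distance between bottle_c and pad_1 below 0.013 m and z of bottle_c in the frame of pad_1 between -0.001 and 0.006 m) or (y of trough in the frame of pad_2 below 0 m and horizontal distance between bottle_b and pad_1 below 0.013 m and z of bottle_b in the frame of pad_1 between -0.001 and 0.006 m and horizontal distance between bottle_d and pad_2 below 0.013 m and z of bottle_d in the frame of pad_2 between -0.001 and 0.006 m and horizontal distance between bottle_a and pad_3 below 0.013 m and z of bottle_a in the frame of pad_3 between -0.001 and 0.006 m and horizontal distance between bottle_c and pad_4 below 0.013 m and z of bottle_c in the frame of pad_4 between -0.001 and 0.006 m)) and angle between each of bottle_b, bottle_d, bottle_a, bottle_c's own z axis and vertical below 0.1 rad and linear speed of each of bottle_b, bottle_d, bottle_a, bottle_c below 0.02 m/s); the robot touches nothing.
It fails at once if the tube rack is shifted by more than 20 mm (distance of rack from where it was at the start of the episode above 0.02 m).
It fails at once if a bottle is tipped over (angle between any of bottle_b, bottle_d, bottle_a, bottle_c's own z axis and vertical above 0.8 rad).
It fails at once if a bottle is dropped from a height (falls free faster than 0.7 m/s: about 25 mm) ((linear speed of bottle_b above 0.7 m/s and contact force between the fingers and bottle_b below 0.05 N) or (linear speed of bottle_d above 0.7 m/s and contact force between the fingers and bottle_d below 0.05 N) or (linear speed of bottle_a above 0.7 m/s and contact force between the fingers and bottle_a below 0.05 N) or (linear speed of bottle_c above 0.7 m/s and contact force between the fingers and bottle_c below 0.05 N)).
It also fails if it takes over 128 s, if anything falls off the work surface, if the arm or the gripper's body presses on something with over 40 N, if the wrist force passes 120 N, or if a joint passes its speed limit or range.

### The arm

A 6-joint arm with a two-finger parallel gripper is mounted at the origin on the work surface. World frame = base frame: x ahead of the robot, y to its left, z up, the work surface at z = 0. Lengths are in mm, angles in degrees, forces in N, time in s.
With the tool pointing down it reaches from about 350 to 850 mm from the base axis. Payload 8.1 kg.
Tool frame: the origin (TCP) lies at the very end of the fingers, on their centre line; the grasp point (between the pads) lies 19 mm behind it (r.grip_point_offset is the distance from the TCP to the grasp point, in mm); z points along the fingers, y is the line along which they close (so a half turn about z gives the same grasp; the last joint's range is limited). The gripper opens to 85 mm and grips with 20 to 120 N. Pads are 22 mm wide; open, the fingers measure 114 mm over their backs; the gripper's body (76 mm by 85 mm) begins 54 mm behind the grasp point. The pads swing forward as they close: fully open they stand 13 mm farther back than shut.
Start: joints at [67.873, 7.471, 85.268, -0, 87.261, -4.893], TCP at [177.749, 573.071, 231.292] pointing down, gripper open.
Joint ranges: [-169.43, 169.43], [-51.17, 129.36], [1.28, 143.12], [-76.62, 256.62], [0, 156.53], [-152.29, 152.29]. Speed limits (degrees/s): [136.94, 136.94, 159.86, 180, 180, 180].

### API

Orientations are given as [roll, pitch, yaw] about the fixed x, y, z axes, in that order (R = Rz(yaw) Ry(pitch) Rx(roll)).
In Python, from bench import status, eyes, r gives the robot as it stands.
- The arm moves only by the shell command python3 -m handwheel 'ROWS' [FORCE]. ROWS is a JSON object whose one key "series" holds a list that holds one entry, the list of rows, each a list of 7 numbers: the shift along the tool's x, y, z in cm, then the turn, a rotation vector about the tool's x, y, z in rad, then the opening, from 0 (shut) to 1 (fully open). In form: {"series": [[[tx, ty, tz, rx, ry, rz, claw], ...]]}. A call has 1 to 12 rows; each row is the pose to reach, as a shift and turn from the pose commanded when the call began, along the tool's axes at that moment; what a row does not reach only later rows make up. A row lasts 1/8 s, in which the tool goes at most 62.5 mm and 10.7 degrees, less where a joint would pass 70% of its speed; a pose out of reach is approached as far as the arm can. A call with a gripper value outside its range is refused whole. The fingers move at their own pace and stop on an object; FORCE is the grip in N (left out, the last holds). Time passes only in rows, so rows that repeat a pose let the fingers close. It gives the time, the measured TCP pose, the force, the opening and the grip force at its end, in the units of the state.
- status.sense(): the state, without advancing time (a new reading comes with each control period).
- eyes.snapshot(name): name is "scene" or "top" or "wrist"; returns a dict with "img" (400x640x3 uint8, red, green, blue), "mtx" (3x3 intrinsics, pixels), "k1" (the pictures are not rectified: a ray, as slopes to the right and down, at radius r is drawn at 1 + k1 r^2 times it, then the intrinsics apply), "R" (3x3) and "t" (3): a world point X has camera coordinates R X + t. Camera axes: x right, y down, z forward; pixel columns grow to the right and rows downward; lengths in mm; the calibration is good to about 2 mm. A picture is of the moment at which its call begins. There is no depth.
- r.hand_in(): hands the job in; it is judged then, once.
The state is a dict: "time": time; "joint_pos": joint angles; "qd": joint speeds; "joint_efforts": joint torques, N m; "tool_pos": TCP position; "tcp_rot": TCP orientation; "ft_force": force on the tool from outside, world axes, zero at the start; "wrist_torque": the same for the moment, N m; "finger_gap": finger opening in mm; "grip_force": force on a finger pad.
Only numpy, scipy, OpenCV 4.12 (cv2) and the standard library are available. Lean on these libraries where they do the work, as an engineer would, in place of code of your own. Each camera call takes 0.05 s, during which the arm holds its last target. There are 200 camera calls.

## Working session

There is one attempt and no reset: what is moved stays moved. The work goes in short steps, Python scripts to look and compute and a shell command to move; the robot and the scene stay as the last step left them, time stands still between calls to the robot, and variables do not carry over. Pictures are saved under pics/ and viewed, at most 14 in all, crops included, and the job is handed in when it is done.

```bash
mkdir -p pics; ls
python3 - <<'E'
from bench import status, eyes, r
import cv2, pickle
print(status.sense())
d={}
for n in ("scene","top"):
    s=eyes.snapshot(n); d[n]=s
    cv2.imwrite(f"pics/{n}0.png", s["img"][...,::-1])
    print(n,s["mtx"].tolist(),s["k1"],s["R"].round(3).tolist(),s["t"])
pickle.dump(d,open("d0.pkl","wb"))
E
```

```text
pics
{'time': 0.0, 'joint_pos': array([ 6.78708843e+01,  7.51689675e+00,  8.53308805e+01, -4.33879357e-04,
        8.72616404e+01, -4.89372198e+00]), 'qd': array([-0.06422935,  0.15214544,  0.02516806,  0.113523  , -0.01759724,
       -0.02728947]), 'joint_efforts': array([-8.42337286e-04, -5.69385445e+01, -5.00554597e+01, -3.01971077e-04,
        1.46097873e-02, -4.83468591e-05]), 'tool_pos': array([177.55316852, 572.53572043, 230.21044663]), 'tcp_rot': array([-1.79890944e+02, -8.90240607e-03,  1.62764619e+02]), 'ft_force': array([-0.42868559, -0.35887627,  1.26818143]), 'wrist_torque': array([ 0.01747872, -0.03740917,  0.00425714]), 'grip_force': 0.0, 'finger_gap': 85.1550790760391}
scene [[384.02399282636486, 0.0, 323.31656228132294], [0.0, 384.02399282636486, 201.39975308003503], [0.0, 0.0, 1.0]] -0.09046533347574218 [[-0.643, 0.766, 0.015], [0.567, 0.489, -0.663], [-0.515, -0.418, -0.748]] [ 347.58596107 -275.06083404 1346.86141901]
top [[370.4454819860766, 0.0, 325.46549340798293], [0.0, 370.4454819860766, 209.7455103083897], [0.0, 0.0, 1.0]] -0.03801652761344615 [[-0.019, -1.0, 0.009], [-1.0, 0.019, -0.021], [0.021, -0.009, -1.0]] [ 16.56404938 523.33121378 844.06125942]
```

View pics/scene0.png

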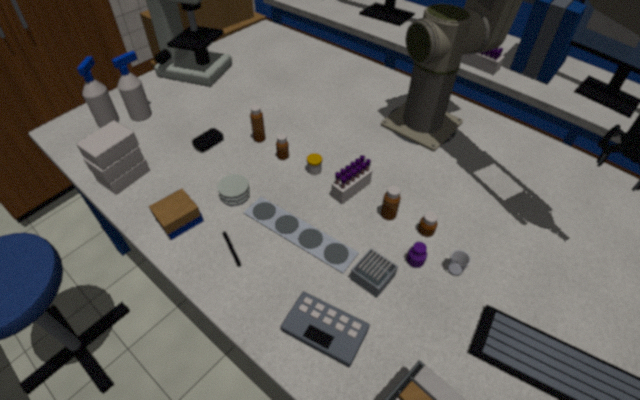

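View pics/top0.png

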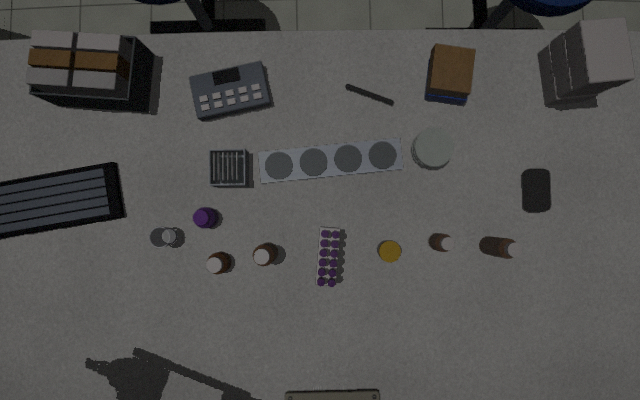

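The trough is at the +y end (top view, about 229,168), with the petri dishes at the other end (433,148). The pads are at about (278,166), (314,162), (348,158) and (382,155). In the top view, b is at (217,263), a at (265,255), d at (441,242) and c at (500,246). The purple look-alike is at (205,217) and the rack at (328,257).

Run:
```python
import cv2,pickle,numpy as np
d=pickle.load(open("d0.pkl","rb"))
t=d["top"]["img"][...,::-1]; s=d["scene"]["img"][...,::-1]
a=cv2.resize(t[205:295,190:350],None,fx=5,fy=5,interpolation=cv2.INTER_CUBIC)
b=cv2.resize(s[95:275,230:470],None,fx=3.3,fy=3.3,interpolation=cv2.INTER_CUBIC)
cv2.imwrite("pics/ct.png",a); cv2.imwrite("pics/cs.png",b)
for n,seeds in (("top",[(217,263),(265,255),(441,242),(503,248),(278,166),(314,162),(348,158),(382,155)]),("scene",[(428,218),(392,190),(282,138),(256,109),(336,252),(311,238),(287,224),(264,210)])):
    im=d[n]["img"]
    for x,y in seeds: print(n,x,y,im[y,x],im[y-3:y+4,x-5:x+6].mean(2).astype(int).tolist()[3])
```

```text
top 217 263 [115 112 111] [113, 109, 111, 109, 108, 112, 111, 106, 111, 73, 34]
top 265 255 [113 110 110] [109, 111, 112, 112, 110, 111, 109, 111, 111, 49, 29]
top 441 242 [81 78 78] [42, 38, 39, 39, 54, 79, 100, 101, 102, 103, 100]
top 503 248 [49 35 27] [33, 41, 39, 40, 37, 37, 42, 48, 50, 55, 91]
top 278 166 [60 63 63] [67, 64, 64, 64, 67, 62, 67, 68, 64, 65, 64]
top 314 162 [60 66 67] [65, 64, 63, 61, 62, 64, 60, 61, 65, 63, 63]
top 348 158 [61 65 65] [57, 61, 60, 62, 59, 63, 62, 62, 58, 60, 59]
top 382 155 [57 62 61] [58, 60, 58, 57, 59, 60, 55, 56, 55, 58, 55]
scene 428 218 [160 153 150] [54, 76, 107, 135, 148, 154, 153, 155, 150, 152, 153]
scene 392 190 [157 150 147] [128, 138, 147, 150, 149, 151, 151, 147, 154, 150, 152]
scene 282 138 [150 146 138] [125, 132, 139, 146, 145, 144, 140, 131, 115, 119, 138]
scene 256 109 [147 140 137] [130, 135, 140, 147, 143, 141, 135, 126, 109, 119, 134]
scene 336 252 [72 77 78] [73, 75, 75, 73, 77, 75, 78, 79, 78, 74, 73]
scene 311 238 [74 80 79] [77, 78, 78, 75, 77, 77, 73, 75, 75, 76, 76]
scene 287 224 [75 78 78] [77, 74, 74, 76, 69, 77, 75, 79, 77, 77, 81]
scene 264 210 [77 81 80] [75, 78, 74, 74, 77, 79, 74, 75, 75, 75, 77]
```

View pics/ct.png

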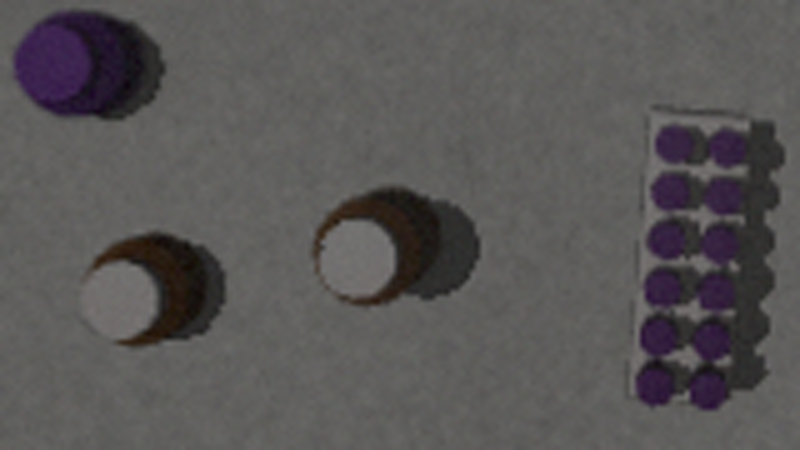

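View pics/cs.png

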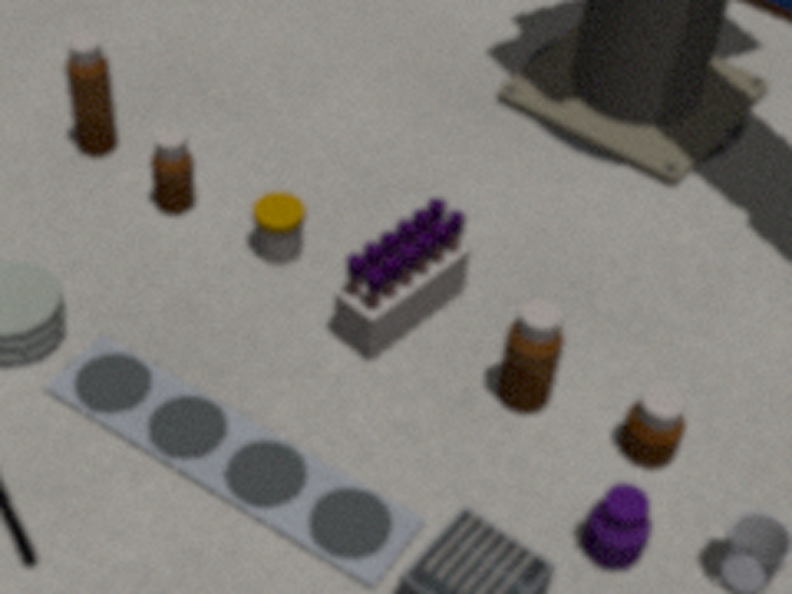

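The top crop shows cap tops at b≈(214,265) and a≈(261,256.6). The scene crop shows cap tops at b≈(431,216), a≈(393.6,191.4), d≈(282,139) and c≈(256.4,109.5). The row runs from the trough at lower right to the petri dishes at upper left.

```bash
cat > h.py <<'E'
import cv2,numpy as np
def cam(s): return np.array(s["mtx"]),np.array([s["k1"],0,0,0.]),np.array(s["R"]),np.array(s["t"])
def ray(s,px):
    K,D,R,t=cam(s); u=cv2.undistortPoints(np.array([[px]],float),K,D)[0,0]
    return -R.T@t, R.T@np.array([*u,1])
def atz(s,px,z):
    o,d=ray(s,px); return o+d*(z-o[2])/d[2]
def proj(s,X):
    K,D,R,t=cam(s); return cv2.projectPoints(np.array([X],float),cv2.Rodrigues(R)[0],t,K,D)[0].reshape(2)
def tri(s1,p1,s2,p2):
    o1,d1=ray(s1,p1);o2,d2=ray(s2,p2)
    A=np.c_[d1,-d2]; k=np.linalg.lstsq(A,o2-o1,rcond=None)[0]
    a,b=o1+d1*k[0],o2+d2*k[1]; return (a+b)/2,np.linalg.norm(a-b)
E
python3 - <<'E'
import cv2,pickle,numpy as np
from h import *
d=pickle.load(open("d0.pkl","rb")); T,S=d["top"],d["scene"]
def pads(s,seeds,thr,rad):
    g=cv2.medianBlur(s["img"].mean(2).astype(np.uint8),3); out=[]
    for x,y in seeds:
        m=np.zeros_like(g); cv2.circle(m,(x,y),rad,255,-1)
        m&=((g<thr)*255).astype(np.uint8)
        n,l,st,c=cv2.connectedComponentsWithStats(m); k=l[y,x]; out.append(c[k]); print(st[k])
    return out
pt=pads(T,[(278,166),(314,162),(348,158),(382,155)],78,17)
ps=pads(S,[(336,252),(311,238),(287,224),(264,210)],98,17)
for a,b in zip(pt,ps): print("pad",a.round(1),b.round(1),atz(T,a,8).round(1),atz(S,b,8).round(1),*tri(T,a,S,b))
for n,h,a,b in (("b",60,(214,265),(431,216)),("a",100,(261,256.6),(393.6,191.4)),("d",80,(446,243),(282,139)),("c",125,(510,248),(256.4,109.5))):
    print(n,atz(T,a,h).round(1),atz(S,b,h).round(1),*tri(T,a,S,b))
im=cv2.resize(T["img"][215:275,420:530,::-1],None,fx=7,fy=7,interpolation=cv2.INTER_CUBIC)
cv2.imwrite("pics/ct2.png",im)
E
```

```text
[265 152  28  27 599]
[300 148  27  28 602]
[334 145  28  27 601]
[369 141  28  28 605]
[324 243  24  21 391]
[298 229  24  19 361]
[276 215  22  19 332]
[253 203  22  17 304]
pad [278.5 165.2] [335.7 253.1] [627.6 112.2   8. ] [627.7 113.6   8. ] [627.42654971 112.76193401   6.88925366] 1.108764181278519
pad [313.2 161.8] [310.1 238.2] [633.9  32.5   8. ] [634.7  33.7   8. ] [634.01045866  32.76470368   6.47894533] 0.5353781754796646
pad [347.6 158.2] [286.4 224. ] [641.  -46.6   8. ] [641.  -45.4   8. ] [640.83751108 -46.25940282   7.25922342] 0.9476409644452041
pad [382.1 154.8] [263.7 210.8] [ 647.4 -126.2    8. ] [ 648.5 -125.     8. ] [ 647.61090978 -126.38148277    6.13902134] 0.3320730411058397
b [408.6 248.1  60. ] [406.4 250.4  60. ] [407.70277519 249.39105142  60.12073423] 2.9472315615343576
a [428.8 140.3 100. ] [432.5 144.2 100. ] [427.94408966 141.63803342  94.47726087] 0.978977882812408
d [ 447.2 -244.9   80. ] [ 452.6 -238.1   80. ] [ 445.94545922 -246.82886481   71.51572591] 2.1651050548437327
c [ 437.7 -359.   125. ] [ 439.3 -357.4  125. ] [ 437.41981894 -359.94207553  122.91053462] 0.27690082653502746
```

View pics/ct2.png

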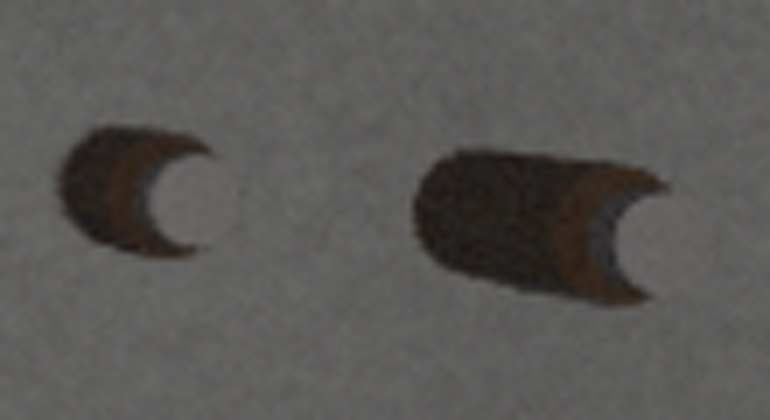

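Corrected cap centres from this crop: d≈(448.4,243.9), c≈(515.6,249). I'll go above b with the fingers closing along world x and refine with the wrist camera.

```bash
python3 -m handwheel '{"series": [[[-31.6,-24.1,3.1,0,0,1.27,1],[-31.6,-24.1,3.1,0,0,1.27,1],[-31.6,-24.1,3.1,0,0,1.27,1],[-31.6,-24.1,3.1,0,0,1.27,1],[-31.6,-24.1,3.1,0,0,1.27,1],[-31.6,-24.1,3.1,0,0,1.27,1],[-31.6,-24.1,3.1,0,0,1.27,1],[-31.6,-24.1,3.1,0,0,1.27,1],[-31.6,-24.1,3.1,0,0,1.27,1],[-31.6,-24.1,3.1,0,0,1.27,1]]]}' 40
python3 - <<'E'
from bench import status, eyes
import cv2,pickle
from h import *
s=eyes.snapshot("wrist"); pickle.dump(s,open("w1.pkl","wb"))
cv2.imwrite("pics/w1.png",s["img"][...,::-1])
st=status.sense(); print(st["time"],st["tool_pos"],st["tcp_rot"])
print(proj(s,[408,249,60]),proj(s,[430,143,100]),proj(s,[408,249,0]))
E
```

```text
time: 1.35
tool_pos: [407.5, 250.2, 200.3]
tcp_rot: [-180.0, -0.0, 90.2]
ft_force: [0.3, -0.1, 0.3]
finger_gap: 85.5
grip_force: 0.0
1.4 [407.57217376 250.23052958 200.33545397] [-1.79997526e+02 -8.54908351e-03  9.01712062e+01]
[313.09743783 192.46870072] [338.22789548 323.36083559] [312.89224508 178.69091285]
```

View pics/w1.png

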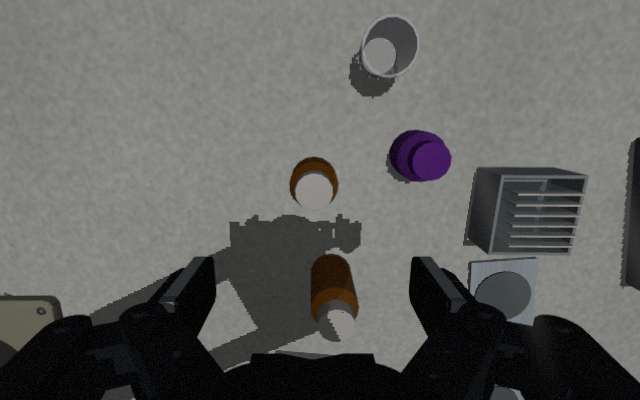

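The wrist view shows b's cap centred at (314,190), where (313,192) was predicted, and a's cap at (342,322).

Run:
```python
import pickle
from h import *
s=pickle.load(open("w1.pkl","rb")); T=pickle.load(open("d0.pkl","rb"))["top"]
im=s["img"].astype(int)
g=cv2.medianBlur(s["img"],3).astype(int); m=((g.min(2)>150)).astype(np.uint8)
n,l,st,c=cv2.connectedComponentsWithStats(m)
for k in range(1,n):
    if st[k][4]>150: print(st[k],c[k].round(1),atz(s,c[k],60).round(1),atz(s,c[k],100).round(1))
for h,p,q in ((60,(314,190),(214,265)),(100,(342.5,322),(261,256.6))):
    print(atz(s,p,h).round(1),atz(T,q,h).round(1),*tri(s,p,T,q))
print(atz(T,(448.4,243.9),80),atz(T,(515.6,249),125))
```

```text
[408.8 251.3  60. ] [408.6 248.1  60. ] [408.36465198 249.83154642  54.62672059] 0.9628073817217293
[433.6 144.4 100. ] [428.8 140.3 100. ] [431.24930246 141.43444752  97.02184656] 5.6437547109748465
[ 445.19496882 -249.9737591    80.        ] [ 435.41957172 -370.40452755  125.        ]
```

```bash
python3 -m handwheel '{"series": [[[0,0.1,4,0,0,0,1],[0,0.1,9,0,0,0,1],[0,0.1,14,0,0,0,1],[0,0.1,17,0,0,0,1],[0,0.1,18.7,0,0,0,1],[0,0.1,19.4,0,0,0,1],[0,0.1,19.4,0,0,0,1],[0,0.1,19.4,0,0,0,0.5],[0,0.1,19.4,0,0,0,0.3],[0,0.1,19.4,0,0,0,0.3],[0,0.1,19.4,0,0,0,0.3],[0,0.1,19.4,0,0,0,0.3]]]}' 40
```

```text
time: 2.9
tool_pos: [410.1, 249.7, 7.5]
tcp_rot: [179.9, -0.0, 90.0]
ft_force: [-0.9, -0.7, 5.6]
finger_gap: 46.8
grip_force: 41.4
```

```bash
python3 -m handwheel '{"series": [[[0,0,-3,0,0,0,0.3],[0,0,-7,0,0,0,0.3],[-1,1.5,-9,0,0,0,0.3],[-3.4,5.4,-9,0,0,0,0.3],[-6,9.5,-9,0,0,0,0.3],[-8.6,13.7,-9,0,0,0,0.3],[-11,17.5,-9,0,0,0,0.3],[-13,20.6,-9,0,0,0,0.3],[-13.7,21.75,-9,0,0,0,0.3],[-13.7,21.75,-9,0,0,0,0.3]]]}'
python3 - <<'E'
from bench import status, eyes
import cv2,pickle
from h import *
s=eyes.snapshot("wrist"); pickle.dump(s,open("w2.pkl","wb"))
cv2.imwrite("pics/w2.png",s["img"][...,::-1])
st=status.sense(); print(st["tool_pos"],st["grip_force"])
for y,x in ((112.7,627.5),(32.7,634.2),(-46.4,641),(-126,647.7)): print(proj(s,[x,y,8]).round(1))
E
```

```text
time: 4.15
tool_pos: [626.7, 112.0, 96.1]
tcp_rot: [-180.0, -0.0, 89.9]
ft_force: [0.5, 1.2, -2.0]
finger_gap: 46.3
grip_force: 41.8
[625.96963009 112.63984101  95.98461567] 41.81398658081889
[313.9 207.3]
[322.1 302.8]
[329.3 383.1]
[335.3 452.8]
```

View pics/w2.png

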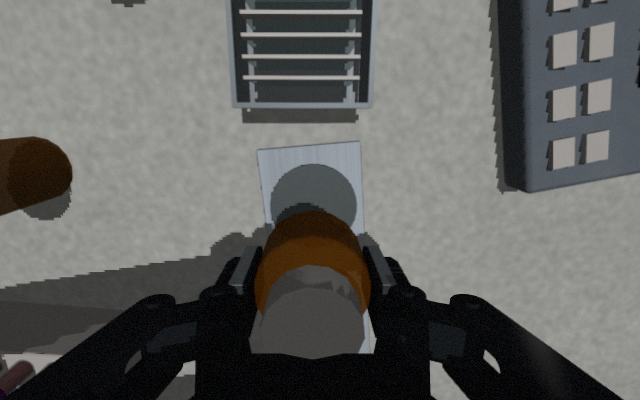

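The wrist view shows b held upright, with pad_4 centred near (314,207) as the calibration predicts. Lowering now.

```bash
python3 -m handwheel '{"series": [[[0,0.1,3,0,0,0,0.3],[0,0.1,6,0,0,0,0.3],[0,0.1,7.5,0,0,0,0.3],[0,0.1,7.9,0,0,0,0.3],[0,0.1,8.0,0,0,0,0.3],[0,0.1,8.05,0,0,0,0.3],[0,0.1,8.05,0,0,0,0.3]]]}'
```

```text
time: 5.08
tool_pos: [628.4, 112.3, 16.8]
tcp_rot: [179.9, -0.0, 90.0]
ft_force: [-0.1, -0.2, -1.3]
finger_gap: 46.4
grip_force: 41.8
```

```bash
python3 -m handwheel '{"series": [[[0,0,0.06,0,0,0,0.3],[0,0,0.12,0,0,0,0.3],[0,0,0.12,0,0,0,0.3],[0,0,0.12,0,0,0,0.3]]]}'; python3 -c "
from bench import status
s=status.sense();print(s['tool_pos'],s['ft_force'])"
```

```text
time: 5.58
tool_pos: [628.0, 112.2, 15.6]
tcp_rot: [180.0, -0.0, 90.0]
ft_force: [-2.7, -0.7, 6.1]
finger_gap: 46.3
grip_force: 42.6
[628.03207512 112.24149134  15.55691615] [-2.7420379  -0.71490796  6.06599686]
```

```bash
python3 -m handwheel '{"series": [[[0,0,0,0,0,0,0.65],[0,0,0,0,0,0,0.8],[0,0,0,0,0,0,0.8],[0,0,-1,0,0,0,0.8],[0,0,-3,0,0,0,0.8],[0,0,-7,0,0,0,0.8],[0,0,-11,0,0,0,1],[0.6,-4,-15,0,0,0,1],[1.5,-10,-18.5,0,0,0,1],[2.4,-16,-18.5,0,0,0,1],[2.95,-19.7,-18.5,0,0,0,1],[2.95,-19.7,-18.5,0,0,0,1]]]}'
python3 - <<'E'
from bench import status, eyes
import cv2,pickle
from h import *
s=eyes.snapshot("wrist"); pickle.dump(s,open("w3.pkl","wb"))
cv2.imwrite("pics/w3.png",s["img"][...,::-1])
st=status.sense(); print(st["tool_pos"],st["tcp_rot"])
print(proj(s,[431,142,100]).round(1),proj(s,[627.5,112.7,68]).round(1),proj(s,[627.5,112.7,8]).round(1))
E
```

```text
time: 7.08
tool_pos: [428.9, 142.4, 201.3]
tcp_rot: [179.9, -0.0, 90.1]
ft_force: [-0.6, -0.3, -0.3]
finger_gap: 85.6
grip_force: 0.0
[430.4853277  142.14536289 201.50167318] [ 1.79801358e+02 -3.83028386e-02  9.00609401e+01]
[315.  203.7] [534.8 225.6] [497.8 206.4]
```

View pics/w3.png

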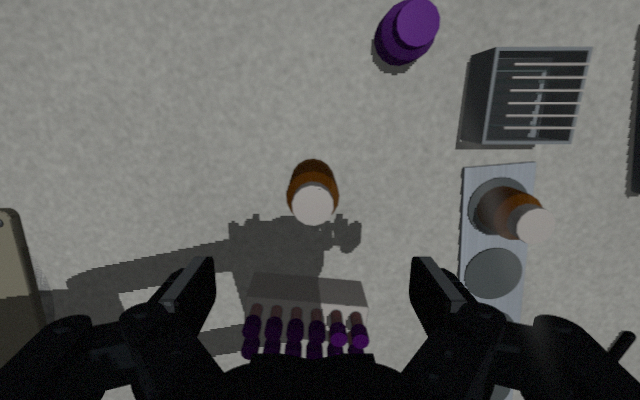

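b stands on pad_4: its cap is at (535,225) and was predicted at (535,226). a's cap is at (313,205), giving a≈(430,141). Grasping a.

```bash
python3 -m handwheel '{"series": [[[-0.1,0.05,4,0,0,0,1],[-0.1,0.05,8,0,0,0,1],[-0.1,0.05,12,0,0,0,1],[-0.1,0.05,14.5,0,0,0,1],[-0.1,0.05,15.8,0,0,0,1],[-0.1,0.05,16.2,0,0,0,1],[-0.1,0.05,16.2,0,0,0,0.5],[-0.1,0.05,16.2,0,0,0,0.3],[-0.1,0.05,16.2,0,0,0,0.3],[-0.1,0.05,16.2,0,0,0,0.3],[-0.1,0.05,16.2,0,0,0,0.3],[-0.1,0.05,16.2,0,0,0,0.3]]]}' 40
```

```text
time: 8.62
tool_pos: [431.9, 141.0, 38.8]
tcp_rot: [179.9, -0.0, 90.0]
ft_force: [-2.7, -0.3, 5.5]
finger_gap: 45.2
grip_force: 40.5
```

```bash
python3 -m handwheel '{"series": [[[0,0,-3,0,0,0,0.3],[0,0,-7,0,0,0,0.3],[0,1.5,-10.5,0,0,0,0.3],[-2,5.5,-10.5,0,0,0,0.3],[-5.5,9.5,-10.5,0,0,0,0.3],[-9.5,13,-10.5,0,0,0,0.3],[-13,16.5,-10.5,0,0,0,0.3],[-16.5,19.5,-10.5,0,0,0,0.3],[-18.7,20.95,-10.5,0,0,0,0.3],[-18.7,20.95,-9,0,0,0,0.3],[-18.7,20.95,-6,0,0,0,0.3],[-18.7,20.95,-3,0,0,0,0.3]]]}'
python3 -m handwheel '{"series": [[[0,0,1.2,0,0,0,0.3],[0,0,1.8,0,0,0,0.3],[0,0,2.0,0,0,0,0.3],[0,0,2.1,0,0,0,0.3],[0,0,2.15,0,0,0,0.3],[0,0,2.15,0,0,0,0.3]]]}'
```

```text
time: 10.12
tool_pos: [639.8, -45.2, 66.1]
tcp_rot: [-180.0, -0.0, 90.0]
ft_force: [-0.2, -0.4, -2.1]
finger_gap: 45.2
grip_force: 41.6
time: 10.88
tool_pos: [641.3, -46.4, 47.0]
tcp_rot: [179.9, 0.0, 90.0]
ft_force: [-1.1, -1.0, 0.1]
finger_gap: 45.0
grip_force: 41.6
```

```bash
python3 -m handwheel '{"series": [[[0,0,0.05,0,0,0,0.3],[0,0,0.1,0,0,0,0.3],[0,0,0.1,0,0,0,0.3]]]}'
```

```text
time: 11.25
tool_pos: [641.4, -46.5, 46.8]
tcp_rot: [179.9, 0.0, 90.0]
ft_force: [-4.8, 1.1, 7.8]
finger_gap: 45.3
grip_force: 42.3
```

```bash
python3 -m handwheel '{"series": [[[0,0,0,0,0,0,0.65],[0,0,0,0,0,0,0.8],[0,0,0,0,0,0,0.8],[0,0,-1,0,0,0,0.8],[0,0,-4,0,0,0,0.8],[0,0,-8,0,0,0,0.8],[0,0,-12,0,0,0,1],[-4,-4,-15.5,0,0,0,1],[-8.4,-8,-15.5,0,0,0,1],[-12.5,-12,-15.5,0,0,0,1],[-16.5,-16,-15.5,0,0,0,1],[-20.35,-19.6,-15.5,0,0,0,1]]]}'
python3 -m handwheel '{"series": [[[0,0,0,0,0,0,1],[0,0,0,0,0,0,1]]]}'
python3 - <<'E'
from bench import status, eyes
import cv2,pickle
from h import *
s=eyes.snapshot("wrist"); pickle.dump(s,open("w4.pkl","wb"))
cv2.imwrite("pics/w4.png",s["img"][...,::-1])
st=status.sense(); print(st["tool_pos"],st["tcp_rot"])
print(proj(s,[445,-250,80]).round(1),proj(s,[641,-46.4,108]).round(1),proj(s,[435.4,-370.4,125]).round(1))
E
```

```text
time: 12.75
tool_pos: [443.3, -251.0, 201.1]
tcp_rot: [179.9, 0.1, 90.0]
ft_force: [1.1, -0.4, -0.6]
finger_gap: 85.1
grip_force: 0.0
time: 13.0
tool_pos: [444.9, -249.8, 200.8]
tcp_rot: [179.9, 0.0, 89.9]
ft_force: [-0.2, 0.3, -0.1]
finger_gap: 85.7
grip_force: 0.0
[ 445.26379761 -249.32557638  200.63545647] [1.79948872e+02 5.26081146e-03 9.00171386e+01]
[312.5 196.9] [ 658.8 -138.1] [300.7 356.9]
```

View pics/w4.png

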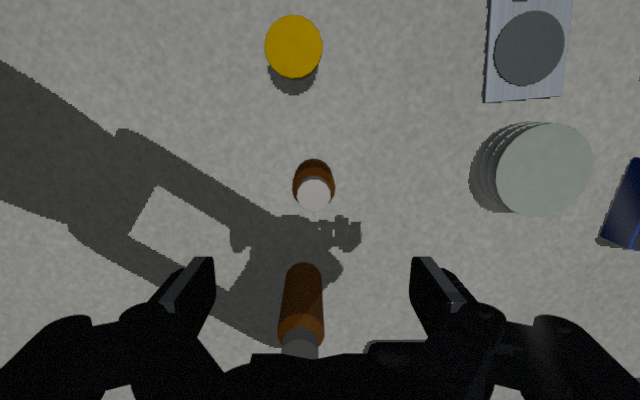

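d's cap is at (314,194), about 2 mm further in +y than predicted, so d≈(446,-248). c stands at (302,310), clear of the gripper.

```bash
python3 -m handwheel '{"series": [[[0.17,0.1,4,0,0,0,1],[0.17,0.1,9,0,0,0,1],[0.17,0.1,13,0,0,0,1],[0.17,0.1,16.3,0,0,0,1],[0.17,0.1,17.6,0,0,0,1],[0.17,0.1,18,0,0,0,1],[0.17,0.1,18,0,0,0,0.5],[0.17,0.1,18,0,0,0,0.25],[0.17,0.1,18,0,0,0,0.25],[0.17,0.1,18,0,0,0,0.25],[0.17,0.1,18,0,0,0,0.25],[0.17,0.1,18,0,0,0,0.25]]]}' 40
```

```text
time: 14.55
tool_pos: [446.6, -248.7, 21.6]
tcp_rot: [179.9, 0.1, 90.0]
ft_force: [-1.6, 1.4, 5.5]
finger_gap: 38.9
grip_force: 40.2
```

```bash
python3 -m handwheel '{"series": [[[0,0,-3,0,0,0,0.25],[0,0,-7,0,0,0,0.25],[1.5,1,-11,0,0,0,0.25],[5.5,2.5,-12,0,0,0,0.25],[10,4.5,-12,0,0,0,0.25],[14.5,6.5,-12,0,0,0,0.25],[19,9,-12,0,0,0,0.25],[23,12,-12,0,0,0,0.25],[26.5,15.5,-12,0,0,0,0.25],[28.1,18,-12,0,0,0,0.25],[28.1,18.75,-12,0,0,0,0.25],[28.1,18.75,-12,0,0,0,0.25]]]}'
python3 -m handwheel '{"series": [[[0,0,3,0,0,0,0.25],[0,0,6,0,0,0,0.25],[0,0,9,0,0,0,0.25],[0,0,10.4,0,0,0,0.25],[0,0,10.9,0,0,0,0.25],[0,0,11.1,0,0,0,0.25],[0,0,11.15,0,0,0,0.25],[0,0,11.15,0,0,0,0.25]]]}'
```

```text
time: 16.05
tool_pos: [633.1, 32.4, 140.0]
tcp_rot: [-180.0, 0.0, 90.0]
ft_force: [-0.3, -0.0, -1.3]
finger_gap: 39.5
grip_force: 40.6
time: 17.05
tool_pos: [633.9, 33.0, 29.7]
tcp_rot: [179.9, 0.0, 90.0]
ft_force: [-0.9, -0.2, -0.4]
finger_gap: 38.8
grip_force: 40.7
```

```bash
python3 -m handwheel '{"series": [[[0,0,0.05,0,0,0,0.25],[0,0,0.1,0,0,0,0.25],[0,0,0.1,0,0,0,0.25]]]}'
```

```text
time: 17.42
tool_pos: [634.0, 33.0, 29.6]
tcp_rot: [179.9, 0.0, 90.0]
ft_force: [-4.9, -0.9, 9.8]
finger_gap: 38.9
grip_force: 41.6
```

```bash
python3 -m handwheel '{"series": [[[0,0,0,0,0,0,0.65],[0,0,0,0,0,0,0.8],[0,0,0,0,0,0,0.8],[0,0,-1,0,0,0,0.8],[0,0,-4,0,0,0,0.8],[0,0,-8,0,0,0,0.8],[0,0,-13,0,0,0,1],[0,-2,-17,0,0,0,1],[-4,-6,-19,0,0,0,1],[-9,-9,-19,0,0,0,1],[-14,-11,-19,0,0,0,1],[-19,-13,-19,0,0,0,1]]]}'
python3 -m handwheel '{"series": [[[-5,-2,0,0,0,0,1],[-10,-4,0,0,0,0,1],[-15,-6,0,0,0,0,1],[-20,-6.8,0,0,0,0,1],[-21.3,-6.9,0,0,0,0,1],[-21.3,-6.9,0,0,0,0,1],[-21.3,-6.9,0,0,0,0,1]]]}'
python3 - <<'E'
from bench import status, eyes
import cv2,pickle
from h import *
s=eyes.snapshot("wrist"); pickle.dump(s,open("w5.pkl","wb"))
cv2.imwrite("pics/w5.png",s["img"][...,::-1])
st=status.sense(); print(st["tool_pos"],st["tcp_rot"])
print(proj(s,[435.4,-370.4,125]).round(1),proj(s,[436.4,-369.4,125]).round(1))
E
```

```text
time: 18.92
tool_pos: [502.4, -158.4, 218.7]
tcp_rot: [179.9, 0.0, 90.0]
ft_force: [0.7, 0.7, -0.6]
finger_gap: 85.4
grip_force: 0.0
time: 19.8
tool_pos: [434.6, -368.8, 217.7]
tcp_rot: [180.0, -0.0, 90.1]
ft_force: [-0.8, 0.3, 0.5]
finger_gap: 85.2
grip_force: 0.0
[ 434.72118022 -368.68431392  217.76397898] [ 1.79991293e+02 -1.80952502e-02  9.00894658e+01]
[313.7 208.5] [315.  207.2]
```

View pics/w5.png

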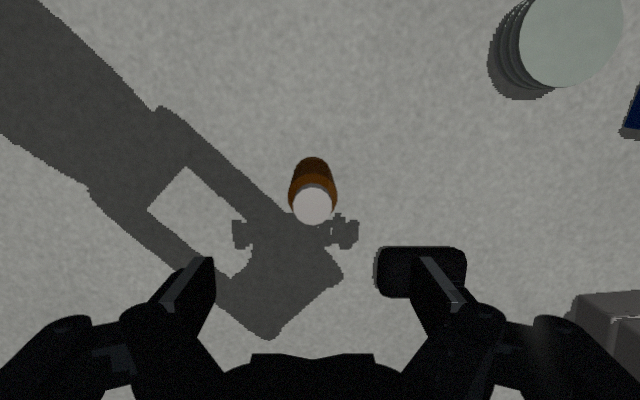

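c's cap is at (312.5,206), giving c≈(434.5,-368.5), directly under the TCP. Grasping it.

```bash
python3 -m handwheel '{"series": [[[0,0,4,0,0,0,1],[0,0,8,0,0,0,1],[0,0,12,0,0,0,1],[0,0,14,0,0,0,1],[0,0,14.9,0,0,0,1],[0,0,15.2,0,0,0,1],[0,0,15.2,0,0,0,0.5],[0,0,15.2,0,0,0,0.25],[0,0,15.2,0,0,0,0.25],[0,0,15.2,0,0,0,0.25],[0,0,15.2,0,0,0,0.25],[0,0,15.2,0,0,0,0.25]]]}' 40
```

```text
time: 21.35
tool_pos: [434.8, -370.8, 66.9]
tcp_rot: [179.9, 0.1, 90.0]
ft_force: [-0.5, -0.5, 6.0]
finger_gap: 41.1
grip_force: 41.4
```

```bash
python3 -m handwheel '{"series": [[[0,0,-3,0,0,0,0.25],[0,0,-7,0,0,0,0.25],[1.5,1,-11,0,0,0,0.25],[5,2.5,-12,0,0,0,0.25],[9,4.5,-12,0,0,0,0.25],[13,7,-12,0,0,0,0.25],[17,10,-12,0,0,0,0.25],[20.5,13.5,-12,0,0,0,0.25],[23,17,-12,0,0,0,0.25],[24.3,20,-12,0,0,0,0.25],[24.3,21.3,-12,0,0,0,0.25],[24.3,21.3,-12,0,0,0,0.25]]]}'
python3 -m handwheel '{"series": [[[0,0,3,0,0,0,0.25],[0,0,6,0,0,0,0.25],[0,0,9,0,0,0,0.25],[0,0,10.4,0,0,0,0.25],[0,0,10.9,0,0,0,0.25],[0,0,11.1,0,0,0,0.25],[0,0,11.15,0,0,0,0.25],[0,0,11.2,0,0,0,0.25],[0,0,11.2,0,0,0,0.25]]]}'
```

```text
time: 22.85
tool_pos: [647.3, -126.6, 184.6]
tcp_rot: [-179.9, -0.0, 90.0]
ft_force: [-1.0, -0.2, -1.6]
finger_gap: 41.0
grip_force: 41.2
time: 23.98
tool_pos: [647.9, -127.2, 74.9]
tcp_rot: [179.9, 0.0, 90.0]
ft_force: [-0.4, 0.4, 4.3]
finger_gap: 41.0
grip_force: 41.7
```

Contact made at 4.3 N. I'll settle slightly, release, retreat and check.

```bash
python3 -m handwheel '{"series": [[[0,0,0.03,0,0,0,0.25],[0,0,0.03,0,0,0,0.65],[0,0,0,0,0,0,0.8],[0,0,0,0,0,0,0.8],[0,0,-1,0,0,0,0.8],[0,0,-4,0,0,0,0.8],[0,0,-8,0,0,0,0.8],[0,0,-12,0,0,0,1],[0,-6,-13,0,0,0,1],[0,-12,-13,0,0,0,1],[0,-18,-13,0,0,0,1],[0,-24,-13,0,0,0,1]]]}'
python3 -m handwheel '{"series": [[[-6,0,0,0,0,0,1],[-12,0,0,0,0,0,1],[-18,0,0,0,0,0,1],[-18,0,0,0,0,0,1],[-18,0,0,0,0,0,1]]]}'
python3 - <<'E'
from bench import status, eyes
import cv2,pickle
from h import *
d={n:eyes.snapshot(n) for n in ("top","scene")}; pickle.dump(d,open("d1.pkl","wb"))
T,S=d["top"],d["scene"]
t=T["img"][...,::-1][120:220,210:450]; s=S["img"][...,::-1][150:290,220:420]
cv2.imwrite("pics/e.png",np.vstack([cv2.resize(t,(720,300),interpolation=3),cv2.resize(s,(428,300),interpolation=3) if 0 else np.hstack([cv2.resize(s,(428,300),interpolation=3),np.zeros((300,292,3),np.uint8)])]))
for n,h,x,y in (("b",60,627.5,112.7),("d",80,634.2,32.7),("a",100,641,-46.4),("c",125,647.7,-126)):
    p=proj(T,[x,y,8+h]);q=proj(S,[x,y,8+h]); print(n,p.round(1),((p-[210,120])*3).round(),((q-[220,150])*2.14+[0,300]).round())
E
```

```text
time: 25.48
tool_pos: [405.6, -127.0, 204.3]
tcp_rot: [179.9, 0.0, 90.0]
ft_force: [0.3, -0.6, 1.4]
finger_gap: 85.5
grip_force: 0.0
time: 26.1
tool_pos: [407.0, -307.0, 203.9]
tcp_rot: [180.0, -0.0, 89.9]
ft_force: [0.7, 0.6, -0.8]
finger_gap: 85.8
grip_force: 0.0
b [275.  161.3] [195. 124.] [249. 490.]
d [312.2 155.9] [307. 108.] [192. 447.]
a [350.9 150.3] [423.  91.] [137. 405.]
c [392.3 143.9] [547.  72.] [ 83. 361.]
```

View pics/e.png

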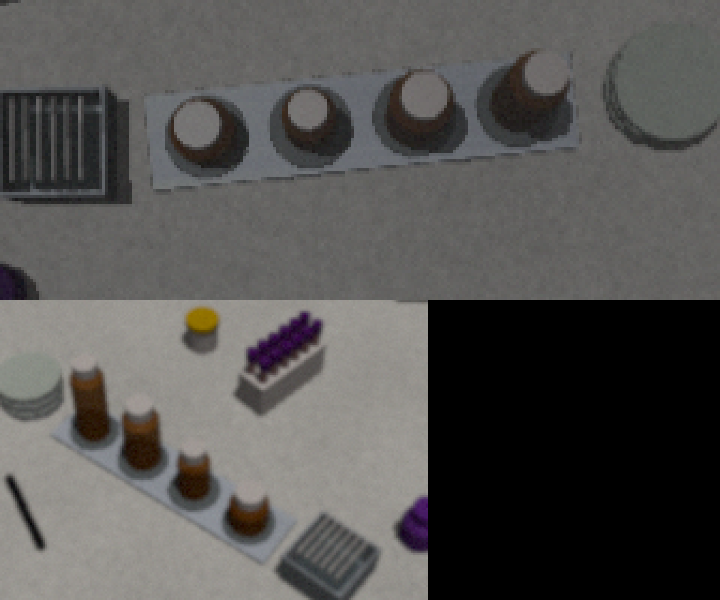

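All four bottles stand upright in order, b, d, a, c going away from the trough. Their caps are at (198,125), (308,110), (425,95) and (547,73) in the crop, within about 3 mm of prediction. The rack is unmoved.

```bash
python3 -c "
from bench import r
print(r.hand_in())"
```

```text
the job is handed in; nothing more can be done
None
```

The four bottles stand upright on their pads in height order, shortest next to the trough and tallest at the far end, and I handed the job in at about 26 s; the hand-in call did not return a verdict.

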